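File the oyster half-shell and its slide box in the specimen drawer

TASK

The upper drawer of the small drawer unit stands ajar: pull it out nearly as far as it goes, lay the open oyster half-shell from the tray, hollow side up, in its wide compartment, and lay the flat white slide box, lid up, in its narrow compartment, in whichever order you like. Then push the drawer fully shut without slamming it. The half-shell is brittle: grip it lightly, set both things down rather than dropping them, and leave the two whole oysters where they lie in the tray.

Things in the scene. Friction and masses are not known exactly. Their poses are not given: they have to be found in the camera images.
- unit: grey two-drawer unit fixed to the bench, 250 wide (y), 240 deep (x), 134 high; origin in the middle of its underside; x points to its back, its front faces the robot; place and yaw differ (up to 0.12 rad). Clear dishes stand on its top, well back. Its top panel's front edge is 105 mm in front of the origin.
- unit_drawer0 (a joint): slide of the upper drawer: 0 = fully shut, grows as it is pulled out towards the robot (along -x of the unit), stops at 0.165 m; it starts ajar (0.02 to 0.06). About 1 N of friction; it stays where it is left.
- unit_drawer0_handle (a point): middle of the upper drawer's steel bar handle: level bar 11 mm thick, 120 long along y of this frame, on two posts 51 mm either side, 98.5 mm above the bench, 35 mm in front of the drawer front (29 mm clear gap), 23 mm below the front's top edge. x points into the unit: pull along -x, push along +x. The lower drawer's like handle, unused, is 55 mm below.
- wide_bay (a point): on the floor of the upper drawer's wide compartment (+y side), 67 mm behind the inside of the drawer front, midway between its walls; moves with the drawer; x into the unit, z up. 120 mm wide (y), 195 long (x). Floor 77 mm above the bench; side walls 35, divider 30, drawer front 44 mm above the floor. With the drawer at 0.15 m this point is 76 mm in front of the unit's top panel.
- narrow_bay (a point): the same point of the upper drawer's narrow compartment (-y side, beyond a 6 mm divider), 82 mm wide (y), 195 long (x), equally deep.
- shell_center (a point): centre of the open oyster half-shell: rough grey-brown oval dish with a pearly hollow, 92 long (its x), 53 across (its y; 52 at the upright gripping sides), 22 high, 60 g; 11 mm above its underside, z out of the hollow. In one of three places in a row along the tray, whole oysters in the others, some 40 mm clear between. Brittle: grip with 20 to 35 N, over 50 N breaks it.
- slide_box_center (a point): centre of the closed flat white plastic slide box, 82 long (its x), 34 wide (its y), 22 high, about 50 g, a paper patch on its lid; 11 mm above its underside, z up. It lies flat on the bench to the right (-y) of the drawer unit.
- shell: the half-shell itself (origin in the middle of its underside), axes as at shell_center.
- slide_box: the slide box itself (origin in the middle of its underside), axes as at slide_box_center.
- tray: white enamel tray with black rim, 350 long (its x), 190 wide (its y), walls 25 high, floor 5 mm above the bench, fixed, to the left (+y) of the drawer unit; origin in the middle of its underside.
- oyster0_center (a point): middle of a closed whole oyster in the tray, 100 x 58 x 36 mm, not to be moved.
- oyster1_center (a point): middle of the other closed whole oyster in the tray, 94 x 56 x 40 mm, not to be moved.
Things that resemble listed ones, but are neither listed nor needed, are in the scene too. What is shaped like the shell but green or red is not meant. What is shaped like the slide_box but purple is not meant.

How it is judged:
On the way, in this order (a step that is already met when the one before it is completed fails the run):
1. the upper drawer is pulled out more than 110 mm (value of joint unit_drawer0 above 0.11 m), for 0.1 s.
2. the half-shell lies hollow side up, let go, in the wide compartment and the slide box lies flat, let go, in the narrow one (x of shell_center in the frame of wide_bay between -0.07 and 0.13 m and y of shell_center in the frame of wide_bay between -0.05 and 0.05 m and z of shell_center in the frame of wide_bay between 0.004 and 0.018 m and angle between each of shell_center, slide_box_center's own z axis and vertical below 0.2 rad and contact force between the fingers and shell below 0.05 N and x of slide_box_center in the frame of narrow_bay between -0.07 and 0.13 m and y of slide_box_center in the frame of narrow_bay between -0.035 and 0.035 m and z of slide_box_center in the frame of narrow_bay between 0.004 and 0.018 m and contact force between the fingers and slide_box below 0.05 N), for 0.2 s.
3. the drawer is fully shut (value of joint unit_drawer0 below 0.006 m), for 0.2 s.
At the end, for the whole second after the job is handed in: the upper drawer is shut to within 6 mm; the half-shell lies hollow side up (within 0.2 rad) on the floor of the wide compartment and the slide box flat, lid up (within 0.2 rad) on the floor of the narrow one, both released and at rest (all of step 2 and value of joint unit_drawer0 below 0.006 m and linear speed of each of shell, slide_box below 0.02 m/s); the robot touches nothing.
It fails at once if the half-shell gripped with more than 50 N (the two fingers together pressing on it with over 100 N) (contact force between the fingers and shell above 100 N).
It fails at once if the half-shell or the slide box dropped: falling freely faster than 0.6 m/s (about 20 mm) ((contact force between the fingers and shell below 0.05 N and linear speed of shell above 0.6 m/s) or (contact force between the fingers and slide_box below 0.05 N and linear speed of slide_box above 0.6 m/s)).
It fails at once if the drawer slammed: moving shut faster than 0.4 m/s (velocity of joint unit_drawer0 below -0.4 m/s).
It fails at once if a whole oyster moved more than 30 mm (distance of any of oyster0_center, oyster1_center from where it was at the start of the episode above 0.03 m).
It also fails if it takes over 72 s, if anything falls off the work surface, if the arm or the gripper's body presses on something with over 40 N, if the wrist force passes 120 N, or if a joint passes its speed limit or range.

ROBOT

A 7-joint arm with a two-finger parallel gripper is mounted at the origin on the work surface. World frame = base frame: x ahead of the robot, y to its left, z up, the work surface at z = 0. Lengths are in m, angles in rad, forces in N, time in s.
With the tool pointing down it reaches from about 0.4 to 0.875 m from the base axis. Payload 19.3 kg.
Tool frame: the origin (TCP) lies midway between the tips of the shut fingers; the grasp point (between the pads) lies bot.tcp_to_grasp behind it (bot.tcp_to_grasp is the distance from the TCP to the grasp point, in m); z points along the fingers, y is the line along which they close (so a half turn about z gives the same grasp; the last joint's range is limited). The gripper opens to 85 mm and grips with 20 to 120 N. Pads are 22 mm wide; open, the fingers measure 114 mm over their backs; the gripper's body (76 mm by 85 mm) begins 54 mm behind the grasp point. The pads swing forward as they close: fully open they stand 13 mm farther back than shut.
Start: joints at [1.042, 0.521, -0.036, 1.599, 0.021, 1.021, -0.113], TCP at [0.277, -0.56, 0.231] pointing down, gripper open.
Joint ranges: [-2.91, 2.91], [-0.3, 2.13], [-1.5, 1.42], [0.17, 2.43], [-1.26, 4.41], [0.16, 1.93], [-2.52, 2.52]. Speed limits (rad/s): [1.89, 1.89, 2.39, 2.39, 3.01, 3.01, 3.01].

INTERFACE

Orientations are given as [roll, pitch, yaw] about the fixed x, y, z axes, in that order (R = Rz(yaw) Ry(pitch) Rx(roll)).
In Python, from workcell import observe, imaging, bot gives the robot as it stands.
- The arm moves only by the tool send_rows, never from a script. Its argument "plan" is text: rows parted by semicolons, each of 7 numbers parted by spaces: the shift along the tool's x, y, z in m, then the turn, a rotation vector about the tool's x, y, z in degrees, then the finger opening in m, from 0 to 0.0854. In form: dx dy dz rx ry rz claw; .... A call has 1 to 10 rows; each row is the pose to reach, as a shift and turn from the pose commanded when the call began, along the tool's axes at that moment; what a row does not reach only later rows make up. A row lasts 1/12 s, in which the tool goes at most 41.7 mm and 7.16 degrees, less where a joint would pass 70% of its speed; a pose out of reach is approached as far as the arm can. A call with a gripper value outside its range is refused whole. The fingers move at their own pace and stop on an object; "grip_force" is the grip in N (left out, the last holds). Time passes only in rows, so rows that repeat a pose let the fingers close. It gives the time, the measured TCP pose, the force, the opening and the grip force at its end, in the units of the state.
- observe(): the state, without advancing time (a new reading comes with each control period).
- imaging.grab_frame(name): name is "scene" or "top" or "wrist"; returns a dict with "color" (384x512x3 uint8, red, green, blue), "fx", "fy", "cx", "cy" (pixels), "eye" and "orientation" of the camera in the world; the wrist camera has in their place "tool_from_camera" (4x4, takes a point from camera to tool coordinates, whose origin is the TCP and whose axes are the flange's). Camera axes: x right, y down, z forward; pixel columns grow to the right and rows downward; lengths in m; the calibration is good to about 2 mm. A picture is of the moment at which its call begins: read the wrist's pose just before it. There is no depth.
- bot.job_done(): hands the job in; it is judged then, once.
The state is a dict: "clock": time; "qpos": joint angles; "qd": joint speeds; "joint_efforts": joint torques, N m; "position": TCP position; "tool_rot": TCP orientation; "force": force on the tool from outside, world axes, zero at the start; "moment": the same for the moment, N m; "grip_width": finger opening in m; "finger_force": force on a finger pad.
Only numpy, scipy, OpenCV 4.12 (cv2) and the standard library are available. Lean on these libraries where they do the work, as an engineer would, in place of code of your own. Each camera call takes 0.05 s, during which the arm holds its last target. There are 200 camera calls.

## Working session

There is one attempt and no reset: what is moved stays moved. The work goes in short steps, Python scripts to look and compute and a tool call to move; the robot and the scene stay as the last step left them, time stands still between calls to the robot, and variables do not carry over. Pictures are saved under pics/ and viewed, at most 10 in all, crops included, and the job is handed in when it is done.

Besides the shell and the picture viewer there is one more tool, called as name(argument=value, ...), one argument or row to a line, values as JSON. send_rows: Moves the arm, as the interface text tells. Its arguments: {"type":"object","properties":{"plan":{"type":"string"},"grip_force":{"type":"number"}},"required":["plan"]}

```bash
ls; mkdir -p pics; python3 - <<'E'
from workcell import observe, imaging, bot
import cv2,numpy as np
np.set_printoptions(precision=4,suppress=True)
ims=[]
for n in ("top","scene"):
    f=imaging.grab_frame(n); cv2.imwrite(f"pics/{n}0.png",f["color"][:,:,::-1])
    print(n,{k:v for k,v in f.items() if k!="color"})
print(observe()); print(bot.tcp_to_grasp)
E
```

```text
pics
top {'fx': 364.8161324381576, 'fy': 364.8161324381576, 'cx': 249.18932778462838, 'cy': 194.06985279832148, 'eye': array([0.4739, 0.0377, 1.243 ]), 'orientation': array([-3.1041,  0.0175, -1.5603])}
scene {'fx': 385.29819217949046, 'fy': 385.29819217949046, 'cx': 255.40832021099206, 'cy': 192.8106992030196, 'eye': array([1.4328, 0.1298, 0.7271]), 'orientation': array([-2.1629, -0.0049,  1.6334])}
{'clock': 0.1, 'qpos': array([ 1.0418,  0.522 , -0.0363,  1.5999,  0.0212,  1.0211, -0.1128]), 'qd': array([ 0.0007, -0.0009, -0.0001, -0.0035,  0.0003,  0.0013, -0.0013]), 'joint_efforts': array([  0.0025, -92.8486,   1.9832, -37.0537,   0.018 ,   0.0053,
         0.0001]), 'position': array([ 0.2766, -0.5602,  0.2308]), 'tool_rot': array([-3.1406,  0.0001,  0.4587]), 'force': array([ 0.4781, -1.0568, -0.4813]), 'moment': array([0.0281, 0.0413, 0.0209]), 'finger_force': 0.0, 'grip_width': 0.08564170696786304}
0.0187
```

```bash
python3 -c "
import cv2
for n in ('top','scene'):
    i=cv2.imread(f'pics/{n}0.png'); cv2.imwrite(f'pics/{n}0b.png',cv2.resize(i,(800,600),interpolation=cv2.INTER_CUBIC))"
```

```text
(no output)
```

View pics/top0b.png

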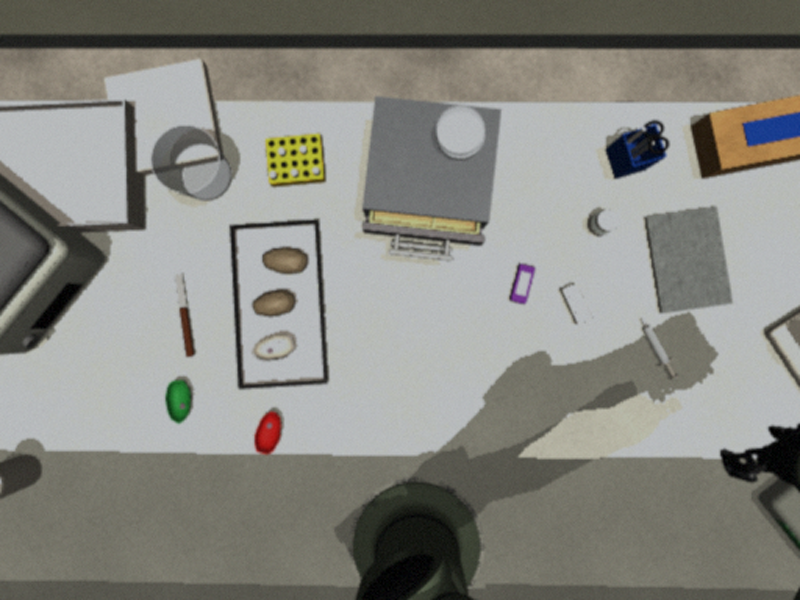

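View pics/scene0b.png

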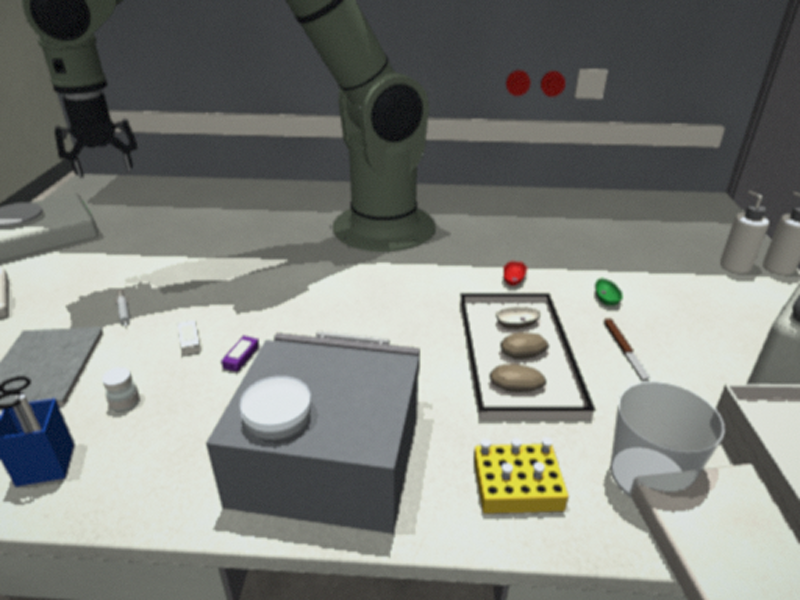

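```bash
cat > h.py <<'E'
from workcell import observe, imaging, bot
import cv2,numpy as np
from scipy.spatial.transform import Rotation as R
np.set_printoptions(precision=4,suppress=True)
def E(r): return R.from_euler('xyz',r).as_matrix()
def camof(f,s=None):
    if "eye" in f: return np.array(f["eye"]),E(f["orientation"])
    T=f["tool_from_camera"]; A=E(s["tool_rot"])
    return A@T[:3,3]+s["position"],A@T[:3,:3]
def px2w(f,uv,z,s=None):
    o,A=camof(f,s); d=A@np.array([(uv[0]-f["cx"])/f["fx"],(uv[1]-f["cy"])/f["fy"],1])
    return o+d*(z-o[2])/d[2]
def w2px(f,p,s=None):
    o,A=camof(f,s); c=A.T@(np.array(p)-o); return np.array([f["fx"]*c[0]/c[2]+f["cx"],f["fy"]*c[1]/c[2]+f["cy"]])
def shift(target,rpy=None):
    "tool-frame shift (m) and rotvec (deg) from the measured pose"
    s=observe(); A=E(s["tool_rot"]); d=A.T@(np.array(target)-s["position"])
    rv=None if rpy is None else np.degrees(R.from_matrix(A.T@E(rpy)).as_rotvec())
    return d,rv
E
python3 - <<'E'
from h import *
f=imaging.grab_frame("top"); k=1/1.5625
P=lambda u,v,z:px2w(f,(u*k,v*k),z)
for n,u,v,z in [("topBL",375,97,.134),("topBR",500,108,.134),("topFR",489,222,.134),("topFL",363,208,.134),("frontL",363,232,.1215),("frontR",484,242,.1215),
 ("h1L",395,236,.0985),("h1R",452,242,.0985),("h2L",391,252,.0985),("h2R",449,259,.0985),
 ("shell",274,346,.02),("shL",254,352,.02),("shR",296,339,.02),("box",577,303,.022),("boxa",562,285,.022),("boxb",574,283,.022),("boxc",592,319,.022),("boxd",579,324,.022),
 ("oy",274,302,.02),("trayA",231,226,.025),("trayB",318,221,.025),("trayC",327,381,.025),("trayD",241,386,.025)]:
    print(n,P(u,v,z))
i=f["color"][:,:,::-1]
a=cv2.resize(i[130:250,145:265],(400,400),interpolation=cv2.INTER_CUBIC)
b=cv2.resize(i[120:240,310:430],(400,400),interpolation=cv2.INTER_CUBIC)
c=cv2.resize(i[120:180,220:320],(800,480)[:2],interpolation=cv2.INTER_CUBIC)[:200*2]
cv2.imwrite("pics/c1.png",np.vstack([np.hstack([a,b]),cv2.resize(i[130:180,220:420],(800,200),interpolation=cv2.INTER_CUBIC)]))
E
```

```text
topBL [0.9225 0.0902 0.134 ]
topBR [ 0.9014 -0.1559  0.134 ]
topFR [ 0.6758 -0.1353  0.134 ]
topFL [0.7016 0.1112 0.134 ]
frontL [0.6563 0.1114 0.1215]
frontR [ 0.6383 -0.1276  0.1215]
h1L [0.6525 0.0482 0.0985]
h1R [ 0.6412 -0.0667  0.0985]
h2L [0.62   0.056  0.0985]
h2R [ 0.6068 -0.0609  0.0985]
shell [0.4251 0.3065 0.02  ]
shL [0.4118 0.3495 0.02  ]
shR [0.4406 0.2594 0.02  ]
box [ 0.5239 -0.3405  0.022 ]
boxa [ 0.562  -0.3087  0.022 ]
boxb [ 0.5665 -0.3342  0.022 ]
boxc [ 0.4901 -0.3721  0.022 ]
boxd [ 0.4792 -0.3446  0.022 ]
oy [0.5197 0.3083 0.02  ]
trayA [0.6829 0.4033 0.025 ]
trayB [0.6951 0.2151 0.025 ]
trayC [0.3521 0.1907 0.025 ]
trayD [0.3392 0.3747 0.025 ]
```

View pics/c1.png

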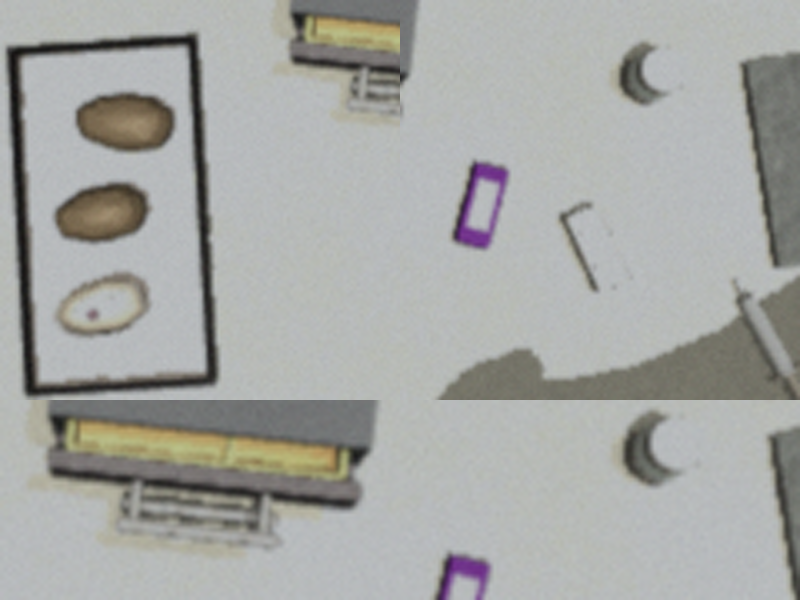

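Half-shell: the pearly oval at (274,346) in the 800-wide top view; the others in the tray, at (285,260) and (274,302), are brown whole oysters, and the red and green ones are decoys. Slide box: the white one at (576,303); the one at (522,284) is purple, so it's a decoy. The crop confirms both. Next I'll take a close look at the handle.

```bash
python3 - <<'E'
from h import *
print(shift([.53,0,.36],[np.pi,0,1.481]))
E
```

```text
(array([ 0.4752, -0.3902, -0.1288]), array([ -0.0455,  -0.0217, -58.571 ]))
```

send_rows(
  plan="0.047 -0.039 -0.05 0 0 -6 0.085;0.475 -0.39 -0.129 0 0 -58.6 0.085;0.475 -0.39 -0.129 0 0 -58.6 0.085;0.475 -0.39 -0.129 0 0 -58.6 0.085;0.475 -0.39 -0.129 0 0 -58.6 0.085;0.475 -0.39 -0.129 0 0 -58.6 0.085;0.475 -0.39 -0.129 0 0 -58.6 0.085;0.475 -0.39 -0.129 0 0 -58.6 0.085;0.475 -0.39 -0.129 0 0 -58.6 0.085;0.475 -0.39 -0.129 0 0 -58.6 0.085",
)

```text
clock: 0.98
position: [0.4423, -0.1926, 0.3232]
tool_rot: [3.142, 0.0, 1.485]
force: [0.7, 0.3, -1.0]
grip_width: 0.0846
finger_force: 0.0
```

```bash
python3 - <<'E'
from h import *
s=observe();print(s["clock"],s["position"],s["tool_rot"],s["qpos"])
print(shift([.53,0,.36],[np.pi,0,1.481]))
E
```

```text
0.9833 [ 0.4423 -0.1926  0.3232] [3.1415 0.0003 1.4848] [ 0.6453  0.2177 -0.4252  1.8241  0.0994  1.1204  0.0997]
(array([ 0.1994,  0.0708, -0.0368]), array([0.0041, 0.0157, 0.2195]))
```

send_rows(
  plan="0.199 0.071 -0.037 0 0 0 0.085;0.199 0.071 -0.037 0 0 0 0.085;0.199 0.071 -0.037 0 0 0 0.085;0.199 0.071 -0.037 0 0 0 0.085;0.199 0.071 -0.037 0 0 0 0.085;0.199 0.071 -0.037 0 0 0 0.085;0.199 0.071 -0.037 0 0 0 0.085;0.199 0.071 -0.037 0 0 0 0.085",
)

```text
clock: 1.65
position: [0.5305, -0.0024, 0.3594]
tool_rot: [-3.141, 0.0, 1.482]
force: [-0.5, -1.0, 0.8]
grip_width: 0.0852
finger_force: 0.0
```

```bash
python3 - <<'E'
from h import *
s=observe();f=imaging.grab_frame("wrist");cv2.imwrite("pics/w1.png",f["color"][:,:,::-1]);np.savez("w1.npz",p=s["position"],r=s["tool_rot"])
print(s["clock"],s["position"],s["tool_rot"],f["fx"],f["cx"],f["cy"],f["tool_from_camera"])
E
```

```text
1.65 [ 0.5305 -0.0024  0.3594] [-3.141   0.0001  1.4825] 318.4518170725827 258.751121892645 188.29364613899128 [[ 0.0005 -0.9561 -0.293   0.075 ]
 [ 1.      0.0002  0.001  -0.0003]
 [-0.0009 -0.293   0.9561 -0.1418]
 [ 0.      0.      0.      1.    ]]
```

View pics/w1.png

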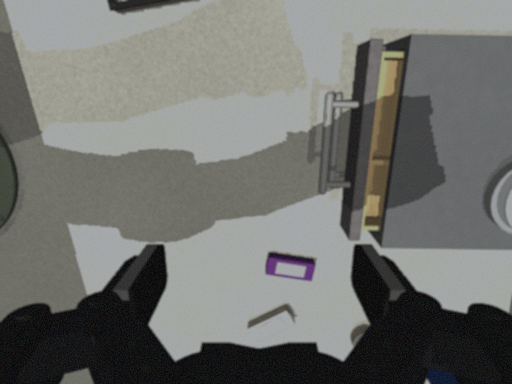

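Upper handle bar runs from (330,94) to (323,192); the lower one is just behind it. The drawer front's top edge is at (370,40) to (345,236), and the panel's front edge at (412,36) to (383,247).

```bash
python3 - <<'E'
from h import *
f=imaging.grab_frame("wrist");d=np.load("w1.npz");s=dict(position=d["p"],tool_rot=d["r"])
for n,u,v,z in [("bar",330,94,.0985),("bar",323,192,.0985),("frO",370,40,.1215),("frO",345,236,.1215),("frI",384,40,.1215),("frI",360,240,.1215),("pan",412,36,.134),("pan",383,247,.134)]:
    print(n,px2w(f,(u,v),z,s))
E
```

```text
bar [0.6228 0.0609 0.0985]
bar [ 0.6107 -0.0633  0.0985]
frO [0.6626 0.1144 0.1215]
frO [ 0.6334 -0.1185  0.1215]
frI [0.6778 0.113  0.1215]
frI [ 0.653  -0.126   0.1215]
pan [0.7024 0.113  0.134 ]
pan [ 0.6785 -0.1319  0.134 ]
```

```bash
python3 - <<'E'
from h import *
print(shift([.617,-.002,.14],[np.pi,0,1.474]));print(shift([.617,-.002,.082],[np.pi,0,1.474]))
E
```

```text
(array([0.0096, 0.0863, 0.2194]), array([-0.0289,  0.0272,  0.3567]))
(array([0.0096, 0.0864, 0.2774]), array([-0.0289,  0.0272,  0.3567]))
```

send_rows(
  plan="0.004 0.03 0.03 0 0 0.3 0.028;0.008 0.06 0.06 0 0 0.3 0.028;0.01 0.086 0.1 0 0 0.3 0.028;0.01 0.086 0.14 0 0 0.3 0.028;0.01 0.086 0.17 0 0 0.3 0.028;0.01 0.086 0.2 0 0 0.3 0.028;0.01 0.086 0.2 0 0 0.3 0.028",
  grip_force=40,
)

```text
clock: 2.33
position: [0.614, -0.002, 0.1541]
tool_rot: [-3.133, 0.001, 1.475]
force: [-2.2, 0.2, -0.5]
grip_width: 0.0283
finger_force: 0.0
```

```bash
python3 - <<'E'
from h import *
s=observe();f=imaging.grab_frame("wrist");cv2.imwrite("pics/w2.png",f["color"][:,:,::-1])
print(s["position"],s["tool_rot"])
for p in ([.6228,.0609,.0985],[.6107,-.0633,.0985],[.617,-.002,.0985]): print(w2px(f,p,s))
print(shift([.617,-.002,.082],[np.pi,0,1.474]))
E
```

```text
[ 0.614  -0.002   0.1541] [-3.1333  0.0014  1.475 ]
[264.1842 110.6891]
[262.9958 289.1675]
[264.0244 208.815 ]
(array([-0.0002,  0.0019,  0.0757]), array([-0.2778,  0.0463,  0.0613]))
```

View pics/w2.png

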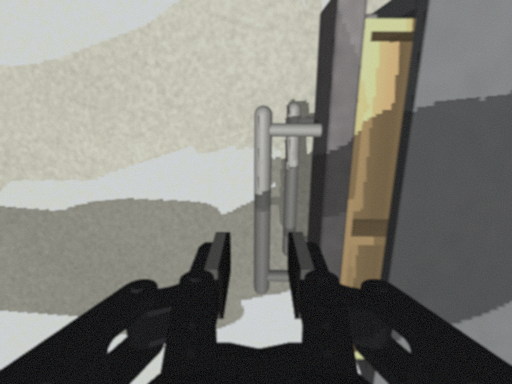

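Bar at u≈263, right between the fingers as predicted. I'll descend gently.

send_rows(
  plan="0 0.002 0.02 -0.3 0 0 0.028;0 0.002 0.04 -0.3 0 0 0.028;0 0.002 0.055 -0.3 0 0 0.028;0 0.002 0.065 -0.3 0 0 0.028;0 0.002 0.072 -0.3 0 0 0.028;0 0.002 0.072 -0.3 0 0 0.028",
)

```text
clock: 2.88
position: [0.6193, -0.0008, 0.0881]
tool_rot: [3.136, 0.0, 1.476]
force: [0.4, 0.1, 0.4]
grip_width: 0.0281
finger_force: 0.0
```

send_rows(
  plan="0 0 0 0 0 0 0.006;0 0 0 0 0 0 0.006;0 0 0 0 0 0 0.006;0 0 0 0 0 0 0.006;0 0 0 0 0 0 0.006",
  grip_force=40,
)

```text
clock: 3.3
position: [0.6199, -0.0006, 0.089]
tool_rot: [3.135, -0.0, 1.476]
force: [-1.1, -0.3, 7.2]
grip_width: 0.0092
finger_force: 39.5
```

send_rows(
  plan="0 -0.006 0 0 0 0 0.006;0 -0.018 0 0 0 0 0.006;0 -0.032 0 0 0 0 0.006;0 -0.046 0 0 0 0 0.006;0 -0.06 0 0 0 0 0.006;0 -0.074 0 0 0 0 0.006;0 -0.088 0 0 0 0 0.006;0 -0.102 0 0 0 0 0.006;0 -0.114 0 0 0 0 0.006;0 -0.12 0 0 0 0 0.006",
)

```text
clock: 4.13
position: [0.5003, 0.0117, 0.0889]
tool_rot: [3.133, -0.001, 1.477]
force: [2.1, 2.0, 14.9]
grip_width: 0.0097
finger_force: 40.3
```

send_rows(
  plan="0 0 0 0 0 0 0.006;0 0 0 0 0 0 0.006;0 0 0 0 0 0 0.03;0 0 0 0 0 0 0.03;0 0 0 0 0 0 0.03",
)

```text
clock: 4.55
position: [0.4999, 0.0108, 0.0875]
tool_rot: [3.136, 0.0, 1.476]
force: [-0.0, -0.2, 0.5]
grip_width: 0.03
finger_force: 0.0
```

```bash
python3 - <<'E'
from h import *
print(shift([.425,.306,.25],[np.pi,0,1.88]))
E
```

```text
(array([ 0.2868, -0.1015, -0.1631]), array([  0.3236,   0.0703, -23.1359]))
```

send_rows(
  plan="0 0 -0.03 0 0 0 0.03;0 0 -0.07 0 0 0 0.03;0.02 -0.01 -0.11 0 0 -3 0.04;0.06 -0.02 -0.14 0 0 -7 0.085;0.1 -0.035 -0.163 0 0 -12 0.085;0.14 -0.05 -0.163 0 0 -17 0.085;0.18 -0.065 -0.163 0 0 -23.1 0.085;0.22 -0.078 -0.163 0 0 -23.1 0.085;0.26 -0.092 -0.163 0 0 -23.1 0.085;0.287 -0.101 -0.163 0 0 -23.1 0.085",
)

```text
clock: 5.38
position: [0.4264, 0.3003, 0.2499]
tool_rot: [3.136, 0.002, 1.879]
force: [1.8, -0.4, 0.5]
grip_width: 0.085
finger_force: 0.0
```

send_rows(
  plan="0 0 0 0 0 0 0.085;0 0 0 0 0 0 0.085",
)

```text
clock: 5.55
position: [0.4258, 0.301, 0.2495]
tool_rot: [3.137, 0.001, 1.884]
force: [0.4, -1.6, -0.7]
grip_width: 0.0849
finger_force: 0.0
```

```bash
cat > meas.py <<'E'
from h import *
import sys
def look(n,z,guess,mask):
    s=observe();f=imaging.grab_frame("wrist");c=f["color"];g=w2px(f,guess,s)
    cv2.imwrite(f"pics/{n}.png",c[:,:,::-1]); print(s["clock"],s["position"],s["tool_rot"],"guess px",g)
    m=mask(c.astype(int)).astype(np.uint8); m=cv2.morphologyEx(m,cv2.MORPH_OPEN,np.ones((3,3)))
    k,l,st,ce=cv2.connectedComponentsWithStats(m)
    for i in range(1,k):
        if st[i,4]>300 and np.hypot(*(ce[i]-g))<120:
            cnt=max(cv2.findContours((l==i).astype(np.uint8),0,2)[0],key=cv2.contourArea)
            r=cv2.boxPoints(cv2.minAreaRect(cnt)); print(i,st[i],ce[i]); w=np.array([px2w(f,q,z,s) for q in r]); print(w[:,:2],w.mean(0))
    return f,s
E
python3 - <<'E'
from meas import *
look("w3",.02,[.425,.306,.02],lambda c:(c[...,0]-c[...,2]>12))
E
```

```text
5.55 [0.4258 0.301  0.2495] [3.1372 0.0013 1.8838] guess px [258.3637 152.4991]
7 [ 238  113   44   73 1504] [259.018 144.893]
[[0.389  0.3421]
 [0.4355 0.3571]
 [0.4635 0.2764]
 [0.4138 0.2604]] [0.4254 0.309  0.02  ]
14 [ 312  136   44   72 2449] [334.3405 171.608 ]
[[0.5051 0.2626]
 [0.4818 0.3482]
 [0.53   0.3587]
 [0.5568 0.2734]] [0.5184 0.3108 0.02  ]
```

View pics/w3.png

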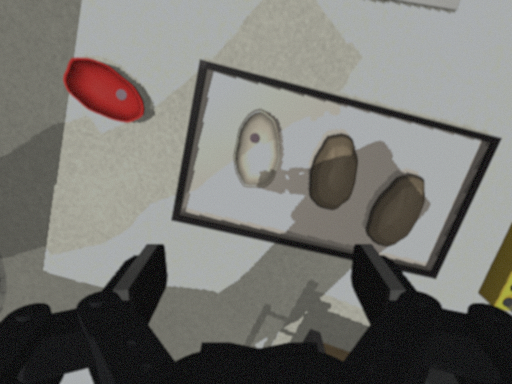

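```bash
python3 - <<'E'
from h import *
s=observe();f=imaging.grab_frame("wrist")
c=px2w(f,(259.5,149.3),.022,s);print(c)
print(shift([c[0],c[1],.005],[np.pi,0,1.868]))
E
```

```text
[0.4259 0.3083 0.022 ]
(array([0.0108, 0.0008, 0.2444]), array([0.2513, 0.1513, 0.6473]))
```

send_rows(
  plan="0.01 0.001 0.035 0.3 0.1 0.6 0.07;0.01 0.001 0.07 0.3 0.1 0.6 0.07;0.01 0.001 0.105 0.3 0.1 0.6 0.07;0.01 0.001 0.14 0.3 0.1 0.6 0.07;0.01 0.001 0.17 0.3 0.1 0.6 0.07;0.01 0.001 0.195 0.3 0.1 0.6 0.07;0.01 0.001 0.2 0.3 0.1 0.6 0.07;0.01 0.001 0.2 0.3 0.1 0.6 0.07",
  grip_force=25,
)

```text
clock: 6.32
position: [0.426, 0.3071, 0.0487]
tool_rot: [-3.139, 0.001, 1.868]
force: [-0.3, -0.0, 0.1]
grip_width: 0.07
finger_force: 0.0
```

```bash
python3 - <<'E'
from h import *
s=observe();f=imaging.grab_frame("wrist");cv2.imwrite("pics/w4.png",f["color"][:,:,::-1])
print(s["position"],w2px(f,[.4259,.3083,.022],s))
print(shift([.4259,.3083,.005],[np.pi,0,1.868]))
E
```

```text
[0.426  0.3071 0.0487] [259.3289 225.2074]
(array([ 0.0006, -0.0004,  0.0451]), array([-0.0424,  0.0316, -0.0113]))
```

View pics/w4.png

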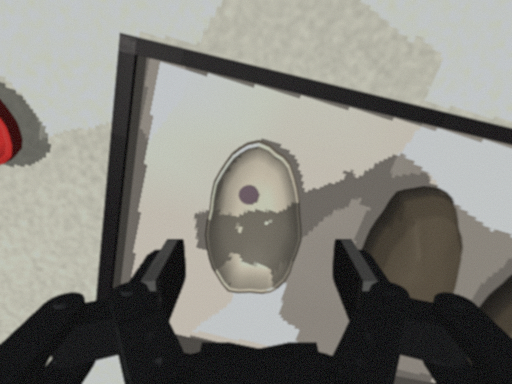

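```bash
python3 - <<'E'
from h import *
s=observe();f=imaging.grab_frame("wrist")
for p in ((254,217),(245,293),(260,140)): print(px2w(f,p,.027,s))
c=px2w(f,(254,217),.027,s)
print(shift([c[0],c[1],.005]))
E
```

```text
[0.4217 0.3145 0.027 ]
[0.4307 0.2658 0.027 ]
[0.4123 0.3565 0.027 ]
(array([ 0.0075, -0.0032,  0.0459]), None)
```

send_rows(
  plan="0.004 -0.003 0.015 0 0 2.9 0.07;0.004 -0.003 0.03 0 0 2.9 0.07;0.004 -0.003 0.04 0 0 2.9 0.07;0.004 -0.003 0.045 0 0 2.9 0.07;0.004 -0.003 0.045 0 0 2.9 0.07",
)

```text
clock: 6.83
position: [0.4223, 0.3113, 0.0047]
tool_rot: [-3.141, 0.0, 1.818]
force: [-0.5, 0.3, 1.0]
grip_width: 0.07
finger_force: 0.0
```

send_rows(
  plan="0 0 0 0 0 0 0.062;0 0 0 0 0 0 0.056;0 0 0 0 0 0 0.05;0 0 0 0 0 0 0.044;0 0 0 0 0 0 0.044;0 0 0 0 0 0 0.044",
  grip_force=25,
)

```text
clock: 7.33
position: [0.4225, 0.3116, 0.0054]
tool_rot: [3.141, 0.0, 1.818]
force: [-0.7, -2.2, 6.7]
grip_width: 0.0515
finger_force: 25.2
```

send_rows(
  plan="0 0 -0.005 0 0 0 0.044;0 0 -0.015 0 0 0 0.044;0 0 -0.03 0 0 0 0.044;0 0 -0.05 0 0 0 0.044;0 0 -0.075 0 0 0 0.044;0 0 -0.1 0 0 0 0.044;0 0 -0.125 0 0 0 0.044;0 0 -0.15 0 0 0 0.044;0 0 -0.175 0 0 0 0.044;0 0 -0.19 0 0 0 0.044",
)

```text
clock: 8.17
position: [0.4222, 0.3118, 0.1981]
tool_rot: [3.14, -0.001, 1.819]
force: [-0.3, 1.1, -0.4]
grip_width: 0.0515
finger_force: 27.2
```

```bash
python3 - <<'E'
from h import *
s=observe();print(s["grip_width"],s["finger_force"])
print(shift([.6167,.0408,.2],[np.pi,0,1.474]))
E
```

```text
0.05149960539754955 27.248887717723846
(array([-0.3105,  0.122 , -0.0019]), array([ 0.1095, -0.0594, 19.7518]))
```

send_rows(
  plan="-0.015 0.006 0 0 0 1 0.044;-0.045 0.018 0 0 0 3 0.044;-0.075 0.03 0 0 0 5 0.044;-0.11 0.043 0 0 0 7 0.044;-0.145 0.057 0 0 0 10 0.044;-0.18 0.071 0 0 0 12 0.044;-0.215 0.085 0 0 0 14 0.044;-0.25 0.098 0 0 0 16.5 0.044;-0.28 0.11 0 0 0 18.5 0.044;-0.3 0.118 0 0 0 19.7 0.044",
)

```text
clock: 9.0
position: [0.6112, 0.046, 0.1956]
tool_rot: [3.141, 0.001, 1.47]
force: [-0.2, -0.0, -0.4]
grip_width: 0.0514
finger_force: 27.2
```

send_rows(
  plan="-0.008 0.003 0 0 0 0 0.044;-0.008 0.003 0 0 0 0 0.044;-0.008 0.003 0 0 0 0 0.044",
)

```text
clock: 9.25
position: [0.6116, 0.042, 0.1952]
tool_rot: [-3.141, -0.0, 1.475]
force: [0.1, -0.2, -0.9]
grip_width: 0.0514
finger_force: 27.2
```

```bash
python3 - <<'E'
from h import *
s=observe();f=imaging.grab_frame("wrist");cv2.imwrite("pics/w5.png",f["color"][:,:,::-1])
print(s["clock"],s["position"],s["tool_rot"],s["finger_force"]);np.savez("w5.npz",p=s["position"],r=s["tool_rot"])
def U(x,y,z): return [.690+.9953*x+.0968*y,-.0105-.0968*x+.9953*y,z]
# expected drawer corners (opening .152): inside front x=-.145
for n,x,y,z in [("frontIn +y",-.145,.104,.1215),("wall+y at panel",0,.104,.112),("divider front",-.145,-.019,.107),("divider panel",0,-.019,.107),("panel mid",0,0,.134)]: print(n,w2px(f,U(x,y,z),s))
E
```

```text
9.25 [0.6116 0.042  0.1952] [-3.1412 -0.0003  1.4754] 27.241189777851105
frontIn +y [165.5003 115.3834]
wall+y at panel [379.4477 114.8017]
divider front [183.0369 267.9393]
divider panel [360.2469 268.2154]
panel mid [374.2115 264.8984]
```

View pics/w5.png

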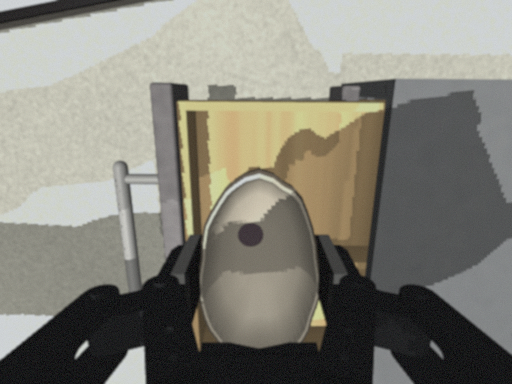

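```bash
python3 - <<'E'
from h import *
s=observe();f=imaging.grab_frame("wrist")
for p in ((258,168),(260,346),(200,265),(318,265)): print("shell rim",px2w(f,p,s["position"][2]+.022,s))
for n,p,z in (("wall+y in",(250,111),.112),("frIn",(184,84),.1215),("panel",(395,82),.134),("boxcornerNW",(190,110),.112),("div?",(352,262),.107),("div?",(352,247),.107)): print(n,px2w(f,p,z,s))
print(shift([.620,.045,.13],[np.pi,0,1.474]),shift([.620,.045,.078],[np.pi,0,1.474]))
E
```

```text
shell rim [0.6154 0.089  0.2172]
shell rim [0.6083 0.0046 0.2172]
shell rim [0.5869 0.0493 0.2172]
shell rim [0.6368 0.0445 0.2172]
wall+y in [0.6112 0.1047 0.112 ]
frIn [0.5709 0.126  0.1215]
panel [0.701  0.1147 0.134 ]
boxcornerNW [0.5702 0.1092 0.112 ]
div? [ 0.6814 -0.0222  0.107 ]
div? [ 0.6815 -0.0087  0.107 ]
(array([0.0028, 0.0083, 0.0652]), array([-0.0172, -0.0178,  0.1637])) (array([0.0028, 0.0083, 0.1172]), array([-0.0172, -0.0178,  0.1637]))
```

send_rows(
  plan="-0.001 0.005 0.015 0 0 0 0.044;-0.001 0.011 0.035 0 0 0 0.044;-0.001 0.011 0.055 0 0 0 0.044;-0.001 0.011 0.075 0 0 0 0.044;-0.001 0.011 0.09 0 0 0 0.044;-0.001 0.011 0.1 0 0 0 0.044;-0.001 0.011 0.106 0 0 0 0.044;-0.001 0.011 0.11 0 0 0 0.044;-0.001 0.011 0.112 0 0 0 0.044;-0.001 0.011 0.112 0 0 0 0.044",
)

```text
clock: 10.18
position: [0.6232, 0.0393, 0.0828]
tool_rot: [3.142, 0.0, 1.475]
force: [0.4, -0.0, -0.6]
grip_width: 0.0513
finger_force: 27.2
```

send_rows(
  plan="0 0 0.0015 0 0 0 0.044;0 0 0.003 0 0 0 0.044;0 0 0.004 0 0 0 0.044;0 0 0.005 0 0 0 0.044;0 0 0.005 0 0 0 0.044",
)

```text
clock: 10.6
position: [0.623, 0.0391, 0.0776]
tool_rot: [-3.141, 0.0, 1.474]
force: [0.0, 0.9, -0.6]
grip_width: 0.0515
finger_force: 27.3
```

send_rows(
  plan="0 0 0.001 0 0 0 0.044;0 0 0.0015 0 0 0 0.044;0 0 0.0015 0 0 0 0.044",
)

```text
clock: 10.85
position: [0.6242, 0.039, 0.0775]
tool_rot: [3.139, 0.0, 1.474]
force: [0.0, -1.4, 14.5]
grip_width: 0.0514
finger_force: 29.0
```

Contact with the floor. Releasing.

send_rows(
  plan="0 0 -0.001 0 0 0 0.054;0 0 -0.001 0 0 0 0.06;0 0 -0.001 0 0 0 0.066;0 0 -0.001 0 0 0 0.066;0 0 -0.015 0 0 0 0.066;0 0 -0.035 0 0 0 0.066;0 0 -0.065 0 0 0 0.066;0 0 -0.1 0 0 0 0.066;0 0 -0.135 0 0 0 0.066;0 0 -0.17 0 0 0 0.066",
)

```text
clock: 11.68
position: [0.6226, 0.0394, 0.2489]
tool_rot: [-3.141, 0.0, 1.475]
force: [0.8, 0.3, 0.0]
grip_width: 0.0658
finger_force: 0.0
```

```bash
python3 - <<'E'
from h import *
s=observe();f=imaging.grab_frame("wrist");cv2.imwrite("pics/w6.png",f["color"][:,:,::-1])
print(s["clock"],s["position"],s["tool_rot"])
print(shift([.5245,-.34,.25],[np.pi,0,.43]))
E
```

```text
11.6833 [0.6226 0.0394 0.2489] [-3.1415  0.0001  1.475 ]
(array([-0.3879, -0.0636,  0.0048]), array([ 0.362 , -0.3147, 59.8555]))
```

View pics/w6.png

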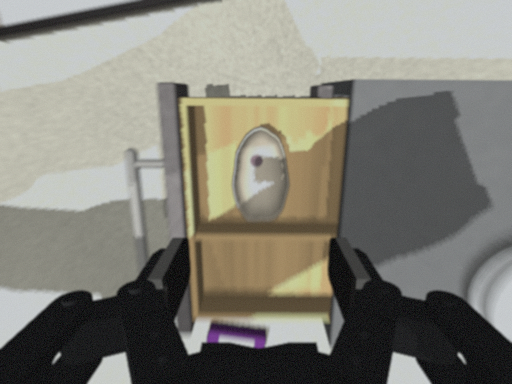

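Shell lies centred in the wide bay at (260,175), hollow up. The narrow bay spans v≈238–315. Next, the box.

```bash
python3 - <<'E'
from h import *
s=observe();f=imaging.grab_frame("wrist")
for n,p,z in (("div near",(262,236),.107),("div far",(262,227),.107),("floor edge div",(262,240),.077),("floor edge -y",(262,297),.077),("wall-y top in",(262,314),.112),("wall-y top out",(262,320),.112),("wall+y in",(262,103),.112),("frIn",(186,200),.1215),("panel",(348,200),.134)): print(n,px2w(f,p,z,s))
E
```

```text
div near [ 0.6234 -0.0238  0.107 ]
div far [ 0.6243 -0.0141  0.107 ]
floor edge div [ 0.6221 -0.0429  0.077 ]
floor edge -y [ 0.6153 -0.1163  0.077 ]
wall-y top in [ 0.615  -0.1122  0.112 ]
wall-y top out [ 0.6143 -0.1198  0.112 ]
wall+y in [0.6352 0.1044 0.112 ]
frIn [0.5578 0.026  0.1215]
panel [0.7024 0.016  0.134 ]
```

send_rows(
  plan="-0.03 -0.005 0 0 0 6 0.066;-0.07 -0.011 0 0 0 12 0.066;-0.11 -0.018 0 0 0 18 0.066;-0.15 -0.025 0 0 0 24 0.066;-0.19 -0.031 0 0 0 30 0.066;-0.23 -0.037 0 0 0 37 0.066;-0.27 -0.044 0 0 0 44 0.066;-0.31 -0.051 0 0 0 51 0.066;-0.35 -0.057 0 0 0 56 0.066;-0.388 -0.064 0 0 0 59.9 0.066",
)

```text
clock: 12.62
position: [0.5212, -0.3427, 0.2472]
tool_rot: [3.141, -0.0, 0.424]
force: [0.6, 0.5, 0.4]
grip_width: 0.0661
finger_force: 0.0
```

send_rows(
  plan="0 0 0.03 0 0 0 0.066;0 0 0.06 0 0 0 0.066;0 0 0.06 0 0 0 0.066;0 0 0.06 0 0 0 0.066",
)

```text
clock: 12.95
position: [0.5217, -0.3402, 0.1863]
tool_rot: [-3.14, 0.001, 0.43]
force: [0.8, 0.6, 0.3]
grip_width: 0.0659
finger_force: 0.0
```

```bash
python3 - <<'E'
from h import *
s=observe();f=imaging.grab_frame("wrist");cv2.imwrite("pics/w7.png",f["color"][:,:,::-1]);np.savez("w7.npz",p=s["position"],r=s["tool_rot"])
print(s["clock"],s["position"],s["tool_rot"],w2px(f,[.5245,-.34,.022],s))
E
```

```text
12.95 [ 0.5217 -0.3402  0.1863] [-3.1398  0.0013  0.4296] [260.2536 167.1994]
```

View pics/w7.png

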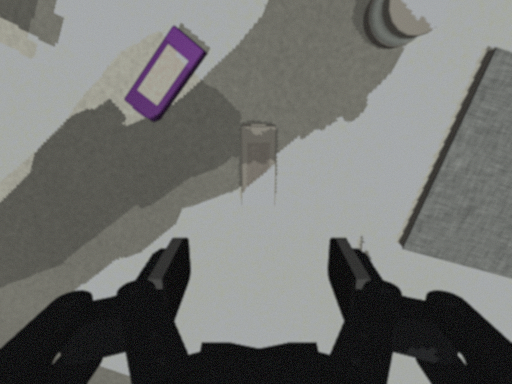

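Box at centre (259,164), aligned with the fingers. I've used my ten views, so the rest is numeric.

```bash
python3 - <<'E'
from h import *
s=observe();f=imaging.grab_frame("wrist");c=px2w(f,(259,164),.022,s);print(c)
print(shift([c[0],c[1],.003],[np.pi,0,.43]))
i=cv2.imread("pics/w6.png").astype(int)
for u in (225,262,300):
    print(u);print(*[f"{v}:{i[v,u-4:u+5].mean(0).astype(int).tolist()}" for v in list(range(220,246,2))+list(range(290,326,2))])
E
```

```text
[ 0.5278 -0.3381  0.022 ]
(array([ 0.0053, -0.0006,  0.1853]), array([ 0.0854, -0.0476, -0.0064]))
225
220:[68, 92, 109] 222:[62, 84, 98] 224:[55, 75, 88] 226:[55, 75, 87] 228:[57, 77, 90] 230:[57, 77, 90] 232:[65, 90, 104] 234:[82, 112, 131] 236:[92, 128, 149] 238:[98, 134, 157] 240:[94, 130, 152] 242:[92, 126, 148] 244:[90, 124, 145] 290:[73, 100, 118] 292:[64, 89, 104] 294:[61, 82, 97] 296:[55, 76, 88] 298:[53, 72, 85] 300:[55, 74, 87] 302:[56, 75, 88] 304:[55, 75, 88] 306:[56, 77, 89] 308:[55, 75, 88] 310:[59, 80, 92] 312:[68, 93, 110] 314:[79, 109, 127] 316:[105, 130, 146] 318:[131, 152, 165] 320:[126, 144, 154] 322:[108, 119, 126] 324:[77, 75, 81]
262
220:[89, 103, 111] 222:[67, 84, 95] 224:[56, 76, 89] 226:[54, 75, 87] 228:[55, 76, 88] 230:[56, 76, 89] 232:[63, 86, 101] 234:[80, 110, 128] 236:[92, 128, 150] 238:[98, 135, 159] 240:[97, 134, 158] 242:[95, 132, 155] 244:[96, 132, 155] 290:[81, 111, 130] 292:[71, 97, 115] 294:[64, 88, 103] 296:[58, 79, 92] 298:[53, 73, 84] 300:[56, 74, 86] 302:[54, 75, 86] 304:[56, 76, 88] 306:[55, 76, 89] 308:[56, 76, 89] 310:[58, 78, 90] 312:[84, 114, 120] 314:[109, 148, 148] 316:[135, 171, 170] 318:[163, 194, 190] 320:[179, 202, 198] 322:[189, 201, 198] 324:[181, 187, 185]
300
220:[75, 102, 120] 222:[66, 90, 106] 224:[56, 77, 91] 226:[55, 74, 87] 228:[55, 75, 88] 230:[56, 76, 88] 232:[62, 85, 99] 234:[78, 108, 126] 236:[92, 126, 148] 238:[98, 136, 160] 240:[98, 135, 158] 242:[96, 132, 155] 244:[95, 131, 153] 290:[133, 184, 197] 292:[118, 164, 180] 294:[99, 139, 154] 296:[77, 106, 120] 298:[55, 74, 87] 300:[55, 73, 86] 302:[55, 75, 87] 304:[56, 76, 88] 306:[55, 75, 88] 308:[57, 77, 89] 310:[57, 77, 90] 312:[81, 107, 114] 314:[108, 144, 145] 316:[132, 170, 168] 318:[161, 191, 188] 320:[179, 202, 198] 322:[190, 203, 198] 324:[198, 202, 198]
```

```bash
python3 - <<'E'
from h import *
f=imaging.grab_frame("wrist");s=dict(position=np.array([0.6226,0.0394,0.2489]),tool_rot=[-3.1415,.0001,1.475])
for n,p,z in (("div+y top",(262,232.5),.107),("div+y base",(262,222),.077),("-y in top",(262,311),.112),("-y in base",(262,295.5),.077)): print(n,px2w(f,p,z,s))
E
```

```text
div+y top [ 0.6201 -0.0177  0.107 ]
div+y base [ 0.6202 -0.0194  0.077 ]
-y in top [ 0.612  -0.1039  0.112 ]
-y in base [ 0.6118 -0.1102  0.077 ]
```

send_rows(
  plan="0.005 0 0.035 0 0 0 0.066;0.005 0 0.07 0 0 0 0.066;0.005 0 0.105 0 0 0 0.06;0.005 0 0.135 0 0 0 0.06;0.005 0 0.16 0 0 0 0.06;0.005 0 0.175 0 0 0 0.06;0.005 0 0.183 0 0 0 0.06;0.005 0 0.185 0 0 0 0.06;0.005 0 0.185 0 0 0 0.06",
)

```text
clock: 13.85
position: [0.5273, -0.339, 0.0023]
tool_rot: [3.14, -0.0, 0.429]
force: [0.0, -0.1, 0.2]
grip_width: 0.06
finger_force: 0.0
```

send_rows(
  plan="0 0 0 0 0 0 0.05;0 0 0 0 0 0 0.04;0 0 0 0 0 0 0.025;0 0 0 0 0 0 0.025;0 0 0 0 0 0 0.025;0 0 0 0 0 0 0.025",
  grip_force=30,
)

```text
clock: 14.35
position: [0.5272, -0.3392, 0.0027]
tool_rot: [3.14, -0.001, 0.429]
force: [-1.8, 1.4, 8.9]
grip_width: 0.0333
finger_force: 29.8
```

send_rows(
  plan="0 0 -0.006 0 0 0 0.025;0 0 -0.02 0 0 0 0.025;0 0 -0.04 0 0 0 0.025;0 0 -0.065 0 0 0 0.025;0 0 -0.09 0 0 0 0.025;0 0 -0.12 0 0 0 0.025;0 0 -0.15 0 0 0 0.025;0 0 -0.175 0 0 0 0.025;0 0 -0.19 0 0 0 0.025;0 0 -0.195 0 0 0 0.025",
)

```text
clock: 15.18
position: [0.5275, -0.3393, 0.2006]
tool_rot: [3.137, -0.002, 0.429]
force: [0.6, -0.7, -0.3]
grip_width: 0.0337
finger_force: 30.4
```

```bash
python3 - <<'E'
from h import *
s=observe();print(s["grip_width"],s["finger_force"],s["qpos"])
print(shift([.618,-.065,.2],[np.pi,0,-.097]))
E
```

```text
0.033667797531982256 30.440395921468735 [ 0.6271  0.561  -0.2233  1.6211  0.1443  0.9709 -0.786 ]
(array([ 0.1964, -0.2118,  0.0002]), array([ 0.1966, -0.1954, 30.1366]))
```

send_rows(
  plan="0.01 -0.011 0 0 0 2 0.025;0.03 -0.032 0 0 0 5 0.025;0.053 -0.057 0 0 0 9 0.025;0.077 -0.083 0 0 0 13 0.025;0.1 -0.108 0 0 0 17 0.025;0.124 -0.134 0 0 0 21 0.025;0.147 -0.159 0 0 0 24.5 0.025;0.17 -0.183 0 0 0 28 0.025;0.19 -0.205 0 0 0 30.1 0.025;0.196 -0.212 0 0 0 30.1 0.025",
)

```text
clock: 16.02
position: [0.6174, -0.0587, 0.1963]
tool_rot: [-3.14, 0.0, -0.094]
force: [-0.6, 0.7, 0.2]
grip_width: 0.0335
finger_force: 30.4
```

send_rows(
  plan="0 0 0 0 0 0 0.025;0 0 0 0 0 0 0.025;0 0 0 0 0 0 0.025",
)

```text
clock: 16.27
position: [0.6162, -0.0659, 0.1962]
tool_rot: [3.14, 0.001, -0.097]
force: [-0.0, -0.1, -0.3]
grip_width: 0.0334
finger_force: 30.4
```

```bash
python3 - <<'E'
from h import *
s=observe();print(s["grip_width"],s["finger_force"],s["position"],s["tool_rot"],s["qpos"])
print(shift([.618,-.065,.085],[np.pi,0,-.097]))
E
```

```text
0.033393395106869186 30.442606061697006 [ 0.6162 -0.0659  0.1962] [ 3.1405  0.0006 -0.0972] [ 0.0953  0.5519 -0.1249  1.6451  0.0816  0.9503 -1.7268]
(array([ 0.0018, -0.0012,  0.1112]), array([ 0.0633,  0.0348, -0.0137]))
```

send_rows(
  plan="0.001 -0.001 0.02 0 0 0 0.025;0.002 -0.001 0.04 0 0 0 0.025;0.002 -0.001 0.058 0 0 0 0.025;0.002 -0.001 0.073 0 0 0 0.025;0.002 -0.001 0.086 0 0 0 0.025;0.002 -0.001 0.096 0 0 0 0.025;0.002 -0.001 0.104 0 0 0 0.025;0.002 -0.001 0.11 0 0 0 0.025;0.002 -0.001 0.111 0 0 0 0.025",
)

```text
clock: 17.02
position: [0.6184, -0.0639, 0.0844]
tool_rot: [3.141, 0.001, -0.097]
force: [-0.5, -0.4, 0.0]
grip_width: 0.0328
finger_force: 30.4
```

send_rows(
  plan="0 0 0.0015 0 0 0 0.025;0 0 0.003 0 0 0 0.025;0 0 0.0045 0 0 0 0.025;0 0 0.0045 0 0 0 0.025",
)

```text
clock: 17.35
position: [0.6188, -0.0637, 0.0808]
tool_rot: [3.141, -0.0, -0.096]
force: [-0.0, -0.4, -0.5]
grip_width: 0.0335
finger_force: 30.4
```

send_rows(
  plan="0 0 0.001 0 0 0 0.025;0 0 0.002 0 0 0 0.025;0 0 0.002 0 0 0 0.025",
)

```text
clock: 17.6
position: [0.6197, -0.0638, 0.0796]
tool_rot: [3.141, -0.002, -0.096]
force: [0.4, 0.1, 9.5]
grip_width: 0.0335
finger_force: 31.6
```

Contact. Release with a small opening, then rise.

send_rows(
  plan="0 0 0 0 0 0 0.036;0 0 0 0 0 0 0.04;0 0 0 0 0 0 0.042;0 0 0 0 0 0 0.042;0 0 -0.01 0 0 0 0.042;0 0 -0.03 0 0 0 0.042;0 0 -0.06 0 0 0 0.042;0 0 -0.09 0 0 0 0.042;0 0 -0.12 0 0 0 0.042;0 0 -0.15 0 0 0 0.042",
)

```text
clock: 18.43
position: [0.6185, -0.0636, 0.231]
tool_rot: [3.141, -0.0, -0.096]
force: [0.2, 0.4, -0.9]
grip_width: 0.042
finger_force: 0.0
```

```bash
python3 - <<'E'
from h import *
s=observe();f=imaging.grab_frame("wrist");c=f["color"];cv2.imwrite("pics/w8.png",c[:,:,::-1])
print(s["clock"],s["position"],s["tool_rot"],s["force"])
# where the box lid should be, and what is there
for dx in (-.041,0,.041):
  for dy in (-.017,0,.017):
    p=w2px(f,[.6195+dx,-.064+dy+(-.097*dx),.099],s);print(p.astype(int),end=" ")
m=((c.min(2)>110)&(c.max(2).astype(int)-c.min(2)<35)).astype(np.uint8)
k,l,st,ce=cv2.connectedComponentsWithStats(m)
print([ (st[i].tolist(),ce[i].astype(int).tolist()) for i in range(1,k) if st[i,4]>200])
print(shift([.48,.01,.16],[np.pi,0,1.474]))
t=imaging.grab_frame("top");cv2.imwrite("pics/top8.png",t["color"][:,:,::-1])
E
```

```text
18.4333 [ 0.6185 -0.0636  0.231 ] [ 3.1413 -0.0001 -0.0962] [ 0.1688  0.4115 -0.8793]
[277 218] [259 220] [241 221] [278 175] [259 177] [240 179] [279 128] [259 130] [239 132] [([0, 0, 187, 256, 21413], [73, 75]), ([314, 0, 198, 360, 52389], [426, 155]), ([240, 134, 39, 55, 1316], [259, 152]), ([93, 154, 103, 56, 3995], [146, 179]), ([0, 163, 64, 202, 6395], [21, 282]), ([387, 172, 32, 44, 880], [402, 193]), ([241, 191, 37, 34, 1087], [258, 209]), ([54, 267, 117, 38, 2037], [105, 279]), ([212, 270, 31, 25, 405], [225, 283]), ([202, 281, 114, 66, 5461], [261, 316]), ([115, 345, 38, 39, 820], [139, 368]), ([365, 345, 38, 39, 841], [378, 368])]
(array([-0.1478, -0.0598,  0.0759]), array([  0.3229,  -0.334 , -89.9798]))
```

Box lies exactly as predicted. Next I'll shut the fingers and push the handle bar from the front.

```bash
python3 - <<'E'
from h import *
print(shift([.45,.0155,.2],[np.pi,0,-.097]),shift([.45,.0155,.082],[np.pi,0,-.097]))
E
```

```text
(array([-0.1778, -0.0624,  0.033 ]), array([-0.0022, -0.4117,  0.0265])) (array([-0.1787, -0.0624,  0.151 ]), array([-0.0022, -0.4117,  0.0265]))
```

send_rows(
  plan="-0.02 -0.007 0 0 0 0 0;-0.055 -0.019 0 0 0 0 0;-0.09 -0.031 0 0 0 0 0;-0.12 -0.043 0 0 0 0 0;-0.15 -0.053 0.01 0 0 0 0;-0.177 -0.062 0.03 0 0 0 0;-0.177 -0.062 0.033 0 0 0 0;-0.177 -0.062 0.033 0 0 0 0",
)

```text
clock: 19.2
position: [0.4472, 0.0154, 0.1953]
tool_rot: [3.141, 0.001, -0.095]
force: [-0.1, -1.2, 0.0]
grip_width: 0.0002
finger_force: 0.0
```

```bash
python3 - <<'E'
from h import *
s=observe();print(s["position"],s["tool_rot"],s["grip_width"],s["qpos"])
print(shift([.45,.0155,.082],[np.pi,0,-.097]))
E
```

```text
[0.4472 0.0154 0.1953] [ 3.1408  0.0015 -0.0949] 0.00018281529532257408 [-0.0214  0.2978 -0.1767  2.0779  0.0744  0.7733 -1.9095]
(array([ 0.0029, -0.0004,  0.1133]), array([0.0461, 0.0858, 0.1195]))
```

send_rows(
  plan="0.002 0 0.03 0 0 0 0;0.002 0 0.06 0 0 0 0;0.002 0 0.09 0 0 0 0;0.002 0 0.108 0 0 0 0;0.002 0 0.113 0 0 0 0;0.002 0 0.113 0 0 0 0",
)

```text
clock: 19.7
position: [0.4506, 0.0146, 0.0821]
tool_rot: [3.141, 0.002, -0.097]
force: [-0.6, -0.1, 0.8]
grip_width: -0.0004
finger_force: 0.0
```

send_rows(
  plan="0.008 0 0 0 0 0 0;0.016 0 0 0 0 0 0;0.024 0 0 0 0 0 0;0.032 0 0 0 0 0 0;0.04 0 0 0 0 0 0;0.05 0 0 0 0 0 0;0.06 0 0 0 0 0 0",
)

```text
clock: 20.28
position: [0.5112, 0.0089, 0.0829]
tool_rot: [3.141, 0.0, -0.096]
force: [-1.6, -0.0, 1.1]
grip_width: 0.0002
finger_force: 0.7
```

send_rows(
  plan="0.01 0 0 0 0 0 0;0.02 0 0 0 0 0 0;0.03 0 0 0 0 0 0;0.04 0 0 0 0 0 0;0.05 0 0 0 0 0 0;0.06 0 0 0 0 0 0;0.07 0 0 0 0 0 0;0.08 0 0 0 0 0 0;0.09 0 0 0 0 0 0;0.098 0 0 0 0 0 0",
)

```text
clock: 21.12
position: [0.6088, -0.0007, 0.0826]
tool_rot: [3.141, 0.0, -0.097]
force: [-1.1, -2.3, 0.6]
grip_width: -0.0004
finger_force: 0.7
```

send_rows(
  plan="0.004 0 0 0 0 0 0;0.008 0 0 0 0 0 0;0.012 0 0 0 0 0 0;0.015 0 0 0 0 0 0;0.017 0 0 0 0 0 0",
)

```text
clock: 21.53
position: [0.6233, -0.0019, 0.0823]
tool_rot: [3.141, 0.004, -0.096]
force: [-21.6, 0.7, 13.3]
grip_width: 0.0001
finger_force: 10.3
```

send_rows(
  plan="-0.005 0 0 0 0 0 0;-0.02 0 0 0 0 0 0;-0.045 0 0 0 0 0 0;-0.075 0 0 0 0 0 0;-0.1 0 -0.03 0 0 0 0;-0.1 0 -0.065 0 0 0 0;-0.1 0 -0.1 0 0 0 0;-0.1 0 -0.14 0 0 0 0;-0.1 0 -0.17 0 0 0 0;-0.1 0 -0.17 0 0 0 0",
)

```text
clock: 22.37
position: [0.5274, 0.008, 0.2587]
tool_rot: [-3.14, -0.009, -0.096]
force: [1.0, 0.7, -0.3]
grip_width: -0.0001
finger_force: 0.0
```

```bash
python3 - <<'E'
from h import *
s=observe();f=imaging.grab_frame("wrist");cv2.imwrite("pics/w9.png",f["color"][:,:,::-1])
print(s["clock"],s["position"],s["tool_rot"],s["force"])
t=imaging.grab_frame("top");cv2.imwrite("pics/top9.png",t["color"][:,:,::-1])
def U(x,y,z): return [.690+.9953*x+.0968*y,-.0105-.0968*x+.9953*y,z]
for src,cam,st in ((f,f,s),(t,t,None),(dict(color=cv2.imread("pics/top0.png")[:,:,::-1]),t,None)):
  print("---")
  for y in (.06,.09,-.09):
    r=[]
    for x in np.arange(-.09,.02,.004):
        p=w2px(cam,U(x,y,.1215),st)
        if 0<=p[0]<511 and 0<=p[1]<383: r.append(f"{int(x*1000)}:"+"/".join(map(str,cv2.getRectSubPix(np.ascontiguousarray(src["color"]),(1,1),tuple(map(float,p)))[0,0])))
    print(y,*r)
E
```

```text
22.3667 [0.5274 0.008  0.2587] [-3.1405 -0.0086 -0.0963] [ 0.9958  0.6698 -0.3478]
---
0.06 -90:163/166/167 -86:163/167/164 -81:163/166/164 -77:162/166/168 -73:164/166/168 -69:163/168/163 -65:158/157/146 -61:161/160/148 -57:97/98/98 -53:87/88/87 -49:122/123/121 -45:164/167/169 -41:164/168/164 -37:158/159/145 -33:45/42/44 -29:38/38/38 -25:33/33/32 -21:31/30/30
0.09 -90:164/166/162 -86:164/167/165 -81:165/167/170 -77:165/168/168 -73:163/166/160 -69:163/168/168 -65:161/164/166 -61:163/165/165 -57:164/167/164 -53:164/167/168 -49:165/167/166 -45:164/168/168 -41:164/167/167 -37:153/153/140 -33:46/45/44 -29:41/39/41 -25:46/45/45 -21:45/44/44
-0.09 -90:163/166/168 -86:162/165/167 -81:162/165/167 -77:161/165/167 -73:163/167/168 -69:163/166/165 -65:162/165/166 -61:162/166/163 -57:164/167/169 -53:163/166/167 -49:165/168/168 -45:164/167/167 -41:163/167/165 -37:162/166/162 -33:108/111/110 -29:45/46/45 -25:44/43/43 -21:43/42/41
---
0.06 -90:93/103/80 -86:89/99/78 -81:84/93/74 -77:82/90/71 -73:84/90/73 -69:73/79/62 -65:61/68/55 -61:53/57/48 -57:65/66/62 -53:92/92/89 -49:99/99/94 -45:98/97/94 -41:10
[... 1604 characters left out ...]
162 -49:173/173/156 -45:107/106/97 -41:50/48/47 -37:86/83/83 -33:121/117/115 -29:122/118/116 -25:116/110/97 -21:149/144/105 -17:164/154/107 -13:176/173/121 -9:183/177/120 -5:183/164/106 -1:157/138/91 2:108/102/88 6:109/111/111 10:114/117/117 14:113/114/116 18:114/116/117
-0.09 -90:185/189/190 -86:182/184/187 -81:181/186/187 -77:183/187/189 -73:183/187/188 -69:183/186/188 -65:183/187/188 -61:184/186/189 -57:181/182/175 -53:181/180/167 -49:167/168/154 -45:92/91/86 -41:55/52/52 -37:99/97/94 -33:123/118/117 -29:121/117/115 -25:134/133/111 -21:157/154/106 -17:152/140/93 -13:172/162/107 -9:181/164/107 -5:179/151/99 -1:142/122/85 2:99/96/88 6:112/114/114 10:116/117/118 14:116/117/118 18:114/115/116
```

```bash
python3 -c "
from workcell import bot; print(bot.job_done())"
```

```text
the job is handed in; nothing more can be done
None
```

I handed the job in at about 22 s on the robot's clock. The half-shell is in the wide compartment hollow side up, the slide box is flat in the narrow one, and the upper drawer is pushed to its stop. The hand-in returned no verdict; the last camera frames were checked numerically and agree with a shut drawer.

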